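# Hang the plier bracket on the slotted rack

## Robot

A 6-joint arm with a two-finger parallel gripper is mounted at the origin on a cart in front of the work surface, level with it; the furniture and walls round the work are solid. World frame = base frame: x ahead of the robot, y to its left, z up, the work surface at z = 0. Lengths are in mm, angles in rad, forces in N, time in s.
With the tool pointing down it reaches from about 375 to 750 mm from the base axis. Payload 9 kg.
Tool frame: the origin (TCP) lies midway between the tips of the shut fingers; the grasp point (between the pads) lies 19 mm behind it (env.tcp_to_grasp is the z of the grasp point in the tool frame, in mm); z points along the fingers, y is the line along which they close (so a half turn about z gives the same grasp; the last joint's range is limited). The gripper opens to 85 mm and grips with 20 to 120 N. Pads are 22 mm wide; open, the fingers measure 114 mm over their backs; the gripper's body (76 mm by 85 mm) begins 54 mm behind the grasp point. The pads swing forward as they close: fully open they stand 13 mm farther back than shut.
Start: joints at [1.025, 0.104, 0.097, 1.564, 0, 1.353], TCP at [193.183, 568.085, 197.931] pointing down, gripper open.
Joint ranges: [-2.99, 2.99], [-0.84, 1.86], [-1.1, 1.16], [-1.84, 2.11], [-1.51, 1.56], [-3.14, 3.14]. Speed limits (rad/s): [2.22, 2.22, 2.57, 3.14, 3.14, 3.14].

## Interface

Orientations are given as a unit quaternion [x, y, z, w].
In Python, from cell import env gives the robot as it stands. The module is installed in compiled form; this text tells all that it offers.
- The arm moves only by the shell command python3 -m crank 'ROWS' [FORCE]. ROWS is JSON, a list of rows, each a list of 5 numbers: the opening, from -1 (shut) to 1 (fully open), then the shift along the tool's x, y, z each as a share of 25 mm, from -1 to 1, then the turn about the tool's z as a share of 0.12 rad, from -1 to 1. In form: [[claw, x, y, z, turn], ...]. A call has 1 to 12 rows; each row shifts and turns the commanded pose from where the row before left it, along the tool's axes as they then stand; what a row does not reach is not made up. A row lasts 1/8 s, in which the tool goes at most 62.5 mm and 10.7 degrees, less where a joint would pass 70% of its speed; a pose out of reach is approached as far as the arm can. A call with a number of a shift or a turn outside -1 to 1 is refused whole. A call with a gripper value outside its range is refused whole. The fingers move at their own pace and stop on an object; FORCE is the grip in N (left out, the last holds). Time passes only in rows, so rows that do not move let the fingers close. It gives the time, the measured TCP pose, the force, the opening and the grip force at its end, in the units of the state.
- env.observe(): the state, without advancing time (a new reading comes with each control period).
- env.capture(name): name is "scene" or "top"; returns the picture (420x560x3 uint8, blue, green, red); there is no depth.
- env.camera_info(name): a dict with "mtx" (3x3 intrinsics, pixels), "k1" (the pictures are not rectified: a ray, as slopes to the right and down, at radius r is drawn at 1 + k1 r^2 times it, then the intrinsics apply), "world_from_camera" (4x4, takes a point from camera to world coordinates). Camera axes: x right, y down, z forward; pixel columns grow to the right and rows downward; lengths in mm; the calibration is good to about 2 mm. A picture is of the moment at which its call begins. camera_info takes no time and is no camera call.
- env.close_job(): hands the job in; it is judged then, once.
Trained networks look in the newest picture that a camera, given by its name, has taken for a name from the list of things; names that differ only in an ending like _2 or _b are one class to them, and where a whole thing is asked for, a point or a joint stands for the part that bears it (a point fixed in the world has none). Each returns a list of dicts, best first, with "p" (0 to 1); they miss things now and then, are a little off and sometimes report something else, mostly with a low value. They report only what shows in the picture. A call takes as long as a camera call.
- env.outline_of(camera, label): "region" (420x560 bool, what is visible of it) and "at" ([column, row] in pixels, amid what is visible of it).
- env.pinpoint(camera, label): "at" ([column, row] in pixels: a listed point, or the origin of a listed thing).
The state is a dict: "t": time; "q": joint angles; "joint_vel": joint speeds; "joint_torque": joint torques, N m; "ee_pos": TCP position; "tool_rot": TCP orientation; "contact_force": force on the tool from outside, world axes, zero at the start; "moment": the same for the moment, N m; "grip_width": finger opening in mm; "grasp_force": force on a finger pad.
Only numpy, scipy, OpenCV 4.12 (cv2) and the standard library are available. Lean on these libraries where they do the work, as an engineer would, in place of code of your own. Each camera call takes 0.05 s, during which the arm holds its last target. There are 200 camera calls.

## Task

Hang the spare plier bracket in the free bay of the tool rack: put its two hooks through the pair of slots, feeling for their height, then press it down by its thumb ledge until it is home on the sprung seat pin and the catch has snapped out over its top edge. Press until it locks and no harder, or the hooks bend; then let go, and leave the other things on the bench where they are.

Things in the scene. Friction and masses are not known exactly. Their poses are not given: they have to be found in the camera images.
- bracket_grip (a point): centre of the bar, half-way up, of the loose bare-steel plier bracket (0.24 kg): pinch it here across y from above. It lies on the bench, bar flat down: bar 110 long, 13 wide, 26 high, running to -x from an upright hook plate 56 wide, 62 high, 5 thick. Bracket axes: x from bar to hooks, y across, z up. The plate's back face is 60 ahead (+x), the bottom 13 below
- bracket_foot (a point): middle of the bottom edge of the hook plate's back face (bracket axes). Two flat hooks stand out of that face at y = -20 and +20: each 6 wide, a neck 44 to 52 above the foot, then a 4.5 thick lip hanging from 52 down to 33, whose inner side is 5.7 out from the face at the neck and splays to 7.2 at its tip. Two pips stand out 1.5 at the foot
- bracket_ledge (a point): top of the thumb ledge folded forward from the plate's top edge: 40 wide, reaching 5 to 31 in front of the plate's back face. The point lies 20 in front of that face, 62 above the foot, mid-width. Press here: pressing far out on the bar makes the hooks bind
- bay (a point): free (left, higher) bay of the grey fixed rack, 210 wide, 170 high; the other bay holds a like bracket with pliers. Axes: x into the rack, y along it, z up. The point, on the front face of the bay's 4 thick slotted strip, is where bracket_foot comes when home if the strip stands in mid range. But the strip is clamped up to 5 higher or lower each time, which is not measured: see it or feel for it
- slots (a point): midway between the bay's two upright slots and half-way up them, 56 above bay (strip in mid range; same axes). Slots at y = -20 and +20, 8 wide, 24 high. The hooks go through with the foot 11 to 16 above home, and on in +x until plate or pips meet the strip (foot within 4 of its face; the plate may tip a little in the grip); blocked hooks stop 12 short. Lowered, the lips go behind. The strip's top edge is 22 above this point
- catch (a joint): sprung catch between the slots; m, 0 = out, grows to 0.006 as it is pushed in. The plate's window clears it as the hooks enter. Going down, from about 8 mm above home, the plate's top edge rides on its sloping top and pushes it in (the bracket rests there if let go); it snaps back to 0 over that edge 1 mm above the bottom
- seat (a joint): sprung seat pin under the foot; m, 0 = up, 4 mm above the foot's home height, growing as it is pressed. It is at 0.004 at the bottom (about 11 N) and rests near 0.003 once the catch holds the bracket. A slow press of 10 to 15 N on the ledge locks the bracket; up to 25 N does no harm
- white_cup: white cup, 77 across, 109 high; origin at its underside. Leave alone
- wax_pot: cream open pot, 55 across, 22 high; origin at its underside. Leave alone
- ring_clamp: wooden ring clamp lying, 148 x 26 x 23; origin at its underside. Leave alone
- brass_weight: small brass weight, 30 across, 36 high; origin at its underside. Leave alone
- green_ring: small green ring, 21 across, 8 high; origin at its underside. Leave alone

How it is judged:
By the outcome, as a careful person would: the job done as asked, in the order asked, and still so for the second after the job is handed in, with the robot touching nothing.
It also fails if it takes over 64 s, if anything falls off the work surface, if the arm or the gripper's body presses on something with over 40 N, if the wrist force passes 120 N, or if a joint passes its speed limit or range.

## Working session

There is one attempt and no reset: what is moved stays moved. The work goes in short steps, Python scripts to look and compute and a shell command to move; the robot and the scene stay as the last step left them, time stands still between calls to the robot, and variables do not carry over. Pictures are saved under pics/ and viewed, at most 10 in all, crops included, and the job is handed in when it is done.

```bash
mkdir -p pics; cat > h.py <<'E'
import numpy as np, cv2
from cell import env
from scipy.spatial.transform import Rotation as R
def ray(cam,px):
    c=env.camera_info(cam);K=np.array(c["mtx"],float);T=np.array(c["world_from_camera"],float)
    d=[(px[0]-K[0,2])/K[0,0],(px[1]-K[1,2])/K[1,1]];u=np.array(d)
    for _ in range(20): u=np.array(d)/(1+c["k1"]*(u@u))
    return T[:3,3],T[:3,:3]@np.array([u[0],u[1],1.])
def onz(cam,px,z):
    o,d=ray(cam,px);return o+d*(z-o[2])/d[2]
def tri(a,b):
    (o1,d1),(o2,d2)=ray("scene",a),ray("top",b)
    A=np.stack([d1,-d2],1);s=np.linalg.lstsq(A,o2-o1,rcond=None)[0]
    p,q=o1+s[0]*d1,o2+s[1]*d2
    return (p+q)/2,np.linalg.norm(p-q)
def proj(cam,P):
    c=env.camera_info(cam);T=np.linalg.inv(np.array(c["world_from_camera"]));p=T[:3,:3]@np.array(P)+T[:3,3]
    u=p[:2]/p[2];u=u*(1+c["k1"]*(u@u));K=np.array(c["mtx"]);return [K[0,0]*u[0]+K[0,2],K[1,1]*u[1]+K[1,2]]
E
python3 - <<'E'
from h import *
np.set_printoptions(precision=1,suppress=True)
for c in("scene","top"):
    cv2.imwrite(f"pics/{c}0.png",env.capture(c));print(c,np.array(env.camera_info(c)["world_from_camera"])[:3])
for n in("bracket_grip","bracket_foot","bracket_ledge","bay","slots"):
    D={c:env.pinpoint(c,n) for c in("scene","top")}
    for c in D: print(n,c,[(np.round(d["at"],1),round(d["p"],2)) for d in D[c][:3]])
    if D["scene"] and D["top"]: print("  tri",tri(D["scene"][0]["at"],D["top"][0]["at"]))
    if n=="bracket_grip" and D["top"]: print(onz("top",D["top"][0]["at"],13))
print(env.observe())
E
```

```text
scene [[  -0.6   -0.4    0.7 -177.7]
 [  -0.8    0.3   -0.5  672.3]
 [  -0.    -0.9   -0.5  489.7]]
top [[ -0.   -1.    0.1 362.2]
 [ -1.    0.    0.  261.8]
 [ -0.   -0.1  -1.  983.6]]
bracket_grip scene [(array([278.4, 279.6]), 0.95)]
bracket_grip top [(array([260.9, 263.8]), 0.89)]
  tri (array([365.1, 309.5,  15.7]), np.float64(0.6686205900380979))
[365.3 309.9  13. ]
bracket_foot scene []
bracket_foot top [(array([250.1, 241.9]), 0.68)]
bracket_ledge scene [(array([266.2, 250.9]), 0.86)]
bracket_ledge top [(array([253.7, 245.4]), 0.74)]
  tri (array([400. , 318.4,  71.5]), np.float64(7.423954522519724))
bay scene [(array([249.1, 209.2]), 0.97)]
bay top [(array([282.1, 173.5]), 0.69)]
  tri (array([545.1, 264.7,  95.4]), np.float64(3.392112988538945))
slots scene [(array([248.3, 188.9]), 0.71)]
slots top [(array([281.8, 165.2]), 0.81)]
  tri (array([549.6, 263.3, 145.9]), np.float64(0.8714268023156541))
{'t': 0.6, 'q': array([1. , 0.1, 0.1, 1.6, 0. , 1.4]), 'joint_vel': array([ 0., -0., -0.,  0., -0., -0.]), 'joint_torque': array([ -0. , -55.6,  50.4,   0. ,  -0. ,  -0. ]), 'ee_pos': array([193.2, 568.1, 197.9]), 'tool_rot': array([0.2, 1. , 0. , 0. ]), 'contact_force': array([-0.2,  0.8, -0.6]), 'moment': array([-0. , -0.1,  0. ]), 'grasp_force': 0.0, 'grip_width': 85.67759288926413}
```

```bash
python3 - <<'E'
from h import *
for c,(x,y,w,h) in {"scene":(150,110,260,195),"top":(180,120,200,150)}.items():
    im=cv2.imread(f"pics/{c}0.png");cv2.imwrite(f"pics/{c}0c.png",cv2.resize(im[y:y+h,x:x+w],(800,600),interpolation=cv2.INTER_CUBIC))
E
```

```text
(no output)
```

View pics/scene0c.png

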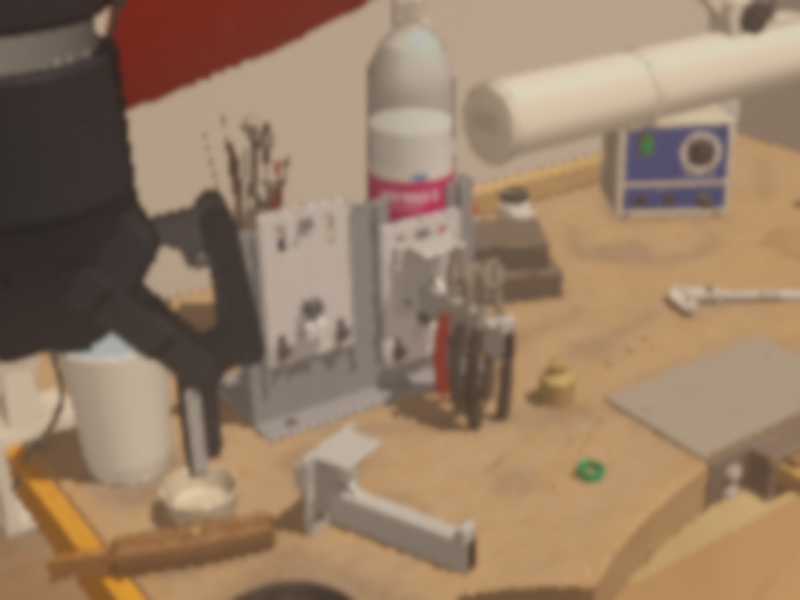

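View pics/top0c.png

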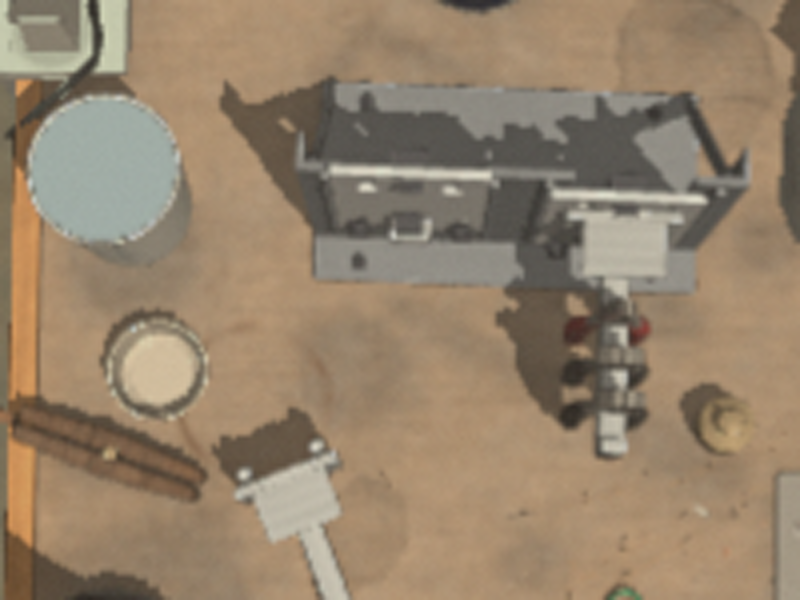

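View pics/top0.png

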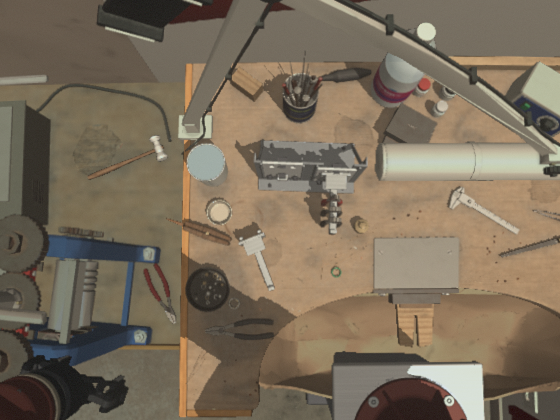

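The crops show the loose bracket with its hooks at top px ≈(241,238)/(259,232) and bar end ≈(269,288). The left bay's strip has its top edge at top px (262,163)–(303,165), with slots at scene px ≈(241,188)/(258,182). The tool starts over the cup and pot side.

```bash
python3 - <<'E'
from h import *
np.set_printoptions(precision=1,suppress=True)
f=lambda x,y:(180+x/4,120+y/4); g=lambda x,y:(150+x*.325,110+y*.325)
yaw=lambda v:np.degrees(np.arctan2(v[1],v[0]))
P=lambda p,z:onz("top",p,z)
h1,h2=P(f(243,474),52),P(f(317,446),52);print("hooks",h1,h2,np.linalg.norm(h1-h2),yaw(h1-h2)-90)
a,b=P(f(272,541),62),P(f(341,515),62);print("ledge front",a,b,np.linalg.norm(a-b),yaw(a-b)-90)
e=P((269.5,288.5),26);gp=np.array([365.2,309.7,13]);print("bar",e,yaw(gp-e),"hookmid-grip",yaw((h1+h2)/2-gp))
a,b=P(f(330,172),170),P(f(492,180),170);print("strip top",a,b,yaw(a-b)-90)
a,b=P(f(315,280),0),P(f(695,290),0);print("base",a,b,np.linalg.norm(a-b),yaw(a-b)-90)
# strip features in scene intersected with plane x=X through bay
n=np.array([np.cos(np.radians(-2)),np.sin(np.radians(-2)),0]);p0=np.array([548,263,146])
for nm,q in dict(sl=(280,240),sr=(333,222),tl=(258,215),tr=(347,198),bl=(265,367),br=(353,347)).items():
    o,d=ray("scene",g(*q));print(nm,o+d*((p0-o)@n/(d@n)))
for nm in("green_ring","wax_pot","ring_clamp","white_cup"):
    r=env.pinpoint("top",nm);print(nm,P(r[0]["at"],0) if r else None)
E
```

```text
hooks [417.3 349.5  52. ] [431.5 311.3  52. ] 40.75837597239935 20.426982865794002
ledge front [382.6 333.7  62. ] [395.5 298.6  62. ] 37.407598296115694 20.280511329645833
bar [313.8 291.3  26. ] 19.64267854281861 hookmid-grip 19.28838716128482
strip top [548.8 299.  170. ] [544.5 224.6 170. ] -3.324991731072359
base [527.1 315.2   0. ] [520.  105.8   0. ] 209.44880402198723 -1.9303221690609291
sl [548.7 282.2 153.2]
sr [547.1 236.5 156.9]
tl [549.2 298.5 176.9]
tr [546.6 223.3 173.4]
bl [549.4 303.   52. ]
br [546.6 223.8  45.5]
green_ring [349.9 148.1   0. ]
wax_pot [466.7 398.8   0. ]
ring_clamp [442.5 443.1   0. ]
white_cup [567.6 411.7   0. ]
```

```bash
cat >> h.py <<'E'
def go(x,y,z,yaw,flip=0):
    """tool pointing down, tool-y at world yaw (deg) or opposite; print turn shares then shift shares (after turn)"""
    s=env.observe();r=R.from_quat(s["tool_rot"]);M=r.as_matrix()
    cur=np.arctan2(M[1,1],M[0,1]);d=(np.radians(yaw)-cur+np.pi/2)%np.pi-np.pi/2
    if flip:d-=np.sign(d)*np.pi
    t=-d  # tool z is down
    M2=(r*R.from_rotvec([0,0,t])).as_matrix();v=M2.T@(np.array([x,y,z])-s["ee_pos"])
    print("pos",np.round(s["ee_pos"],1),"tiltz",np.round(M[:,2],3),"turn shares",round(t/.12,2),"shift shares",np.round(v/25,2),"q6",round(s["q"][5],2),"F",np.round(s["contact_force"],1),"w",round(s["grip_width"],1),"t",round(s["t"],2))
E
python3 -c "
from h import *
go(365.2,309.7,120,110)"
```

```text
pos [193.2 568.1 198. ] tiltz [ 0.  0. -1.] turn shares -5.64 shift shares [ -2.93 -12.07   3.12] q6 1.35 F [0.2 0.4 0.5] w 85.6 t 0.8
```

```bash
python3 -m crank '[[1,0,0,0,-0.94],[1,0,0,0,-0.94],[1,0,0,0,-0.94],[1,0,0,0,-0.94],[1,0,0,0,-0.94],[1,0,0,0,-0.94]]' 40; python3 -m crank '[[1,-0.25,-1,0.1,0],[1,-0.25,-1,0.1,0],[1,-0.25,-1,0.1,0],[1,-0.25,-1,0.1,0],[1,-0.25,-1,0.1,0],[1,-0.25,-1,0.1,0],[1,-0.25,-1,0.1,0],[1,-0.25,-1,0.1,0],[1,-0.25,-1,0.1,0],[1,-0.25,-1,0.1,0],[1,-0.25,-1,0.1,0],[1,-0.18,-1,0.1,0]]'; python3 - <<'E'
from h import *
np.set_printoptions(precision=1,suppress=True)
go(365.2,309.7,3,110)
cv2.imwrite("pics/s1.png",env.capture("scene"));env.capture("top")
a=env.pinpoint("scene","bracket_grip");print([(d["at"],d["p"]) for d in a])
for n in("bay","slots"):
    D={c:env.pinpoint(c,n) for c in("scene","top")}
    for c in D: print(n,c,[(np.round(d["at"],1),round(d["p"],2)) for d in D[c][:3]])
    if D["scene"] and D["top"]: print("  tri",tri(D["scene"][0]["at"],D["top"][0]["at"]))
im=cv2.imread("pics/s1.png")[140:290,180:380];cv2.imwrite("pics/s1c.png",cv2.resize(im,(800,600),interpolation=cv2.INTER_CUBIC))
E
```

```text
t: 1.55
ee_pos: [193.2, 568.1, 198.0]
tool_rot: [-0.175, 0.984, 0.0, 0.0]
contact_force: [-0.4, 0.1, 0.8]
grip_width: 85.2
grasp_force: 0.0
t: 3.05
ee_pos: [365.1, 310.5, 167.9]
tool_rot: [-0.174, 0.985, 0.0, 0.0]
contact_force: [1.1, -0.4, -0.2]
grip_width: 85.7
grasp_force: 0.0
pos [365.1 310.5 167.9] tiltz [ 0.  0. -1.] turn shares -0.0 shift shares [ 0.  -0.   6.6] q6 0.08 F [ 1.1 -0.4 -0.2] w 85.7 t 3.05
[([281.0, 279.1], 0.96), ([217.0, 275.4], 0.57), ([248.6, 207.3], 0.44)]
bay scene [(array([248.6, 209.7]), 0.58)]
bay top [(array([282.4, 173.3]), 0.88)]
  tri (array([546.3, 264.7,  93.6]), np.float64(4.799470236424753))
slots scene [(array([246.5, 190.1]), 0.94)]
slots top [(array([282.5, 167.7]), 0.82)]
  tri (array([547.3, 265.2, 143.8]), np.float64(6.751431264933928))
```

View pics/s1c.png

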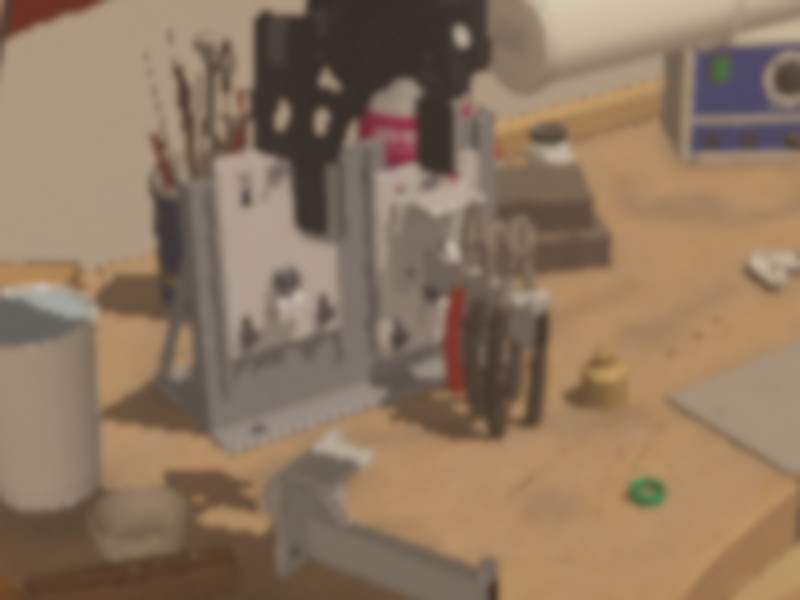

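The slots are still at scene px ≈(241,186), and nothing stands around the bracket. Descending to grip.

```bash
python3 -m crank '[[0.3,0,0,0.9,0],[0.3,0,0,0.9,0],[0.3,0,0,0.9,0],[0.3,0,0,0.9,0],[0.3,0,0,0.9,0],[0.3,0,0,0.9,0],[0.3,0,0,0.9,0],[0.3,0,0,0.2,0],[0.3,0,0,0,0]]' 60; python3 -m crank '[[-1,0,0,0,0],[-1,0,0,0,0],[-1,0,0,0,0],[-1,0,0,0,0],[-1,0,0,0,0],[-1,0,0,0,0]]' 60
```

```text
t: 4.53
ee_pos: [364.5, 311.6, 5.8]
tool_rot: [-0.174, 0.985, 0.0, 0.0]
contact_force: [-0.8, -0.7, 1.2]
grip_width: 55.7
grasp_force: 0.0
t: 5.28
ee_pos: [364.6, 311.2, 5.4]
tool_rot: [-0.174, 0.985, 0.0, -0.0]
contact_force: [-0.2, -0.8, 0.7]
grip_width: 0.1
grasp_force: 0.0
```

```bash
python3 - <<'E'
from h import *
np.set_printoptions(precision=1,suppress=True)
a,b=env.capture("scene"),env.capture("top")
D={c:env.pinpoint(c,"bracket_grip") for c in("scene","top")};print({c:[(d["at"],d["p"]) for d in D[c]] for c in D})
E=env.outline_of("top","bracket_grip");print([(e["at"],e["p"]) for e in E])
im=np.hstack([cv2.resize(a[200:350,210:310],(400,600)),cv2.resize(b[200:350,210:310],(400,600))]);cv2.imwrite("pics/g.png",im)
print(proj("top",[364.6,311.2,20]),proj("scene",[364.6,311.2,5]))
E
```

```text
{'scene': [([278.3, 282.9], 0.9)], 'top': []}
[([207.6, 162.4], 0.66)]
[np.float64(260.1354336717342), np.float64(264.1403954294932)] [np.float64(277.839468418323), np.float64(284.23485745322887)]
```

View pics/g.png

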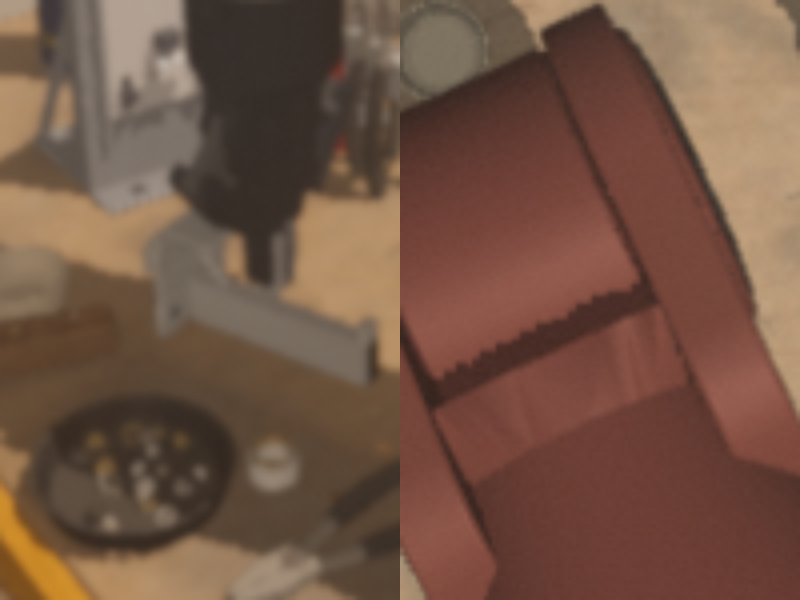

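The gripper closed on nothing, and in the scene view both fingers appear to stand behind the bar at px ≈(278,271). I'll lift with the fingers shut and refit the bracket's pose from its outlines.

```bash
python3 -m crank '[[-1,0,0,-1,0],[-1,0,0,-1,0],[-1,0,0,-1,0],[-1,0,0,-1,0],[-1,0,0,-1,0],[-1,0,0,-1,0],[-1,-1,0,0,0],[-1,-1,0,0,0],[-1,-1,0,0,0],[-1,-1,0,0,0],[-1,-1,0,0,0]]'
cat >> h.py <<'E'
BOX=[(-55,55,-6.5,6.5,-13,13),(55,60,-28,28,-13,49),(29,55,-20,20,47,49)]
def sil(cam,x,y,yaw,z=13):
    m=np.zeros((420,560),np.uint8);Rz=R.from_euler("z",yaw,degrees=True).as_matrix()
    for b in BOX:
        P=[proj(cam,Rz@np.array([b[i],b[2+j],b[4+k]])+[x,y,z]) for i in(0,1) for j in(0,1) for k in(0,1)]
        cv2.fillConvexPoly(m,cv2.convexHull(np.int32(np.round(np.array(P)*16))),1,shift=4)
    return m>0
E
cat > fit.py <<'E'
from h import *
from scipy.optimize import minimize
Mk={}
for c in("scene","top"):
    im=env.capture(c);cv2.imwrite(f"pics/f_{c}.png",im)
    o=env.outline_of(c,"bracket_grip");print(c,[(np.round(e["at"]),round(e["p"],2),e["region"].sum()) for e in o]);
    o=[e for e in o if abs(np.array(e["at"])-[270,265]).max()<50]
    if o: Mk[c]=o[0]["region"]
    print([(np.round(d["at"],1),round(d["p"],2)) for d in env.pinpoint(c,"bracket_grip")])
def cost(p,cs=Mk):
    s=0
    for c in cs:
        a=sil(c,*p);s+=1-(a&Mk[c]).sum()/(a|Mk[c]).sum()
    return s
for cs in (list(Mk),)+tuple([c] for c in Mk):
    best=min((minimize(cost,[365,y0,yw],args=(cs,),method="Nelder-Mead",options=dict(initial_simplex=[[365,y0,yw],[375,y0,yw],[365,y0+10,yw],[365,y0,yw+6]])) for y0 in(300,315,330) for yw in(15,25)),key=lambda r:r.fun)
    print(cs,np.round(best.x,1),best.fun)
E
python3 fit.py
```

```text
t: 6.9
ee_pos: [482.8, 354.2, 155.3]
tool_rot: [-0.174, 0.985, 0.0, -0.0]
contact_force: [-0.7, -0.2, 0.1]
grip_width: -0.1
grasp_force: 0.0
scene [(array([265., 276.]), 0.67, np.int64(1152))]
[(array([279.9, 278.8]), 0.81), (array([216. , 273.9]), 0.33)]
top []
[]Traceback (most recent call last):
  File "fit.py", line 16, in <module>
    best=min((minimize(cost,[365,y0,yw],args=(cs,),method="Nelder-Mead",options=dict(initial_simplex=[[365,y0,yw],[375,y0,yw],[365,y0+10,yw],[365,y0,yw+6]])) for y0 in(300,315,330) for yw in(15,25)),key=lambda r:r.fun)
  File "fit.py", line 16, in <genexpr>
    best=min((minimize(cost,[365,y0,yw],args=(cs,),method="Nelder-Mead",options=dict(initial_simplex=[[365,y0,yw],[375,y0,yw],[365,y0+10,yw],[365,y0,yw+6]])) for y0 in(300,315,330) for yw in(15,25)),key=lambda r:r.fun)
              ~~~~~~~~^^^^^^^^^^^^^^^^^^^^^^^^^^^^^^^^^^^^^^^^^^^^^^^^^^^^^^^^^^^^^^^^^^^^^^^^^^^^^^^^^^^^^^^^^^^^^^^^^^^^^^^^^^^^^^^^^^^^^^^^^^^^^^^^^^^^^^^
    res = _minimize_neldermead(fun, x0, args, callback, bounds=bounds,
                               **options)
    fxcc = func(xcc)
    fx = function(np.copy(x), *(wrapper_args + args))
  File "fit.py", line 13, in cost
    a=sil(c,*p);s+=1-(a&Mk[c]).sum()/(a|Mk[c]).sum()
  File "h.py", line 31, in sil
    P=[proj(cam,Rz@np.array([b[i],b[2+j],b[4+k]])+[x,y,z]) for i in(0,1) for j in(0,1) for k in(0,1)]
       ~~~~^^^^^^^^^^^^^^^^^^^^^^^^^^^^^^^^^^^^^^^^^^^^^^^
  File "h.py", line 17, in proj
    c=env.camera_info(cam);T=np.linalg.inv(np.array(c["world_from_camera"]));p=T[:3,:3]@np.array(P)+T[:3,3]
ValueError: time passes only in moves, steps and waits
```

```bash
python3 -m crank '[[-1,0.8,-0.3,-1,0],[-1,0.8,-0.5,-1,0],[-1,0.6,-1,-1,0],[-1,0.6,-1,0,0],[-1,0.6,-1,0,0],[-1,0.6,-1,0,0],[-1,0,-1,0,0],[-1,0,-1,0,0],[-1,0,-1,0,0],[-1,0,-0.5,0,0]]'
sed -i 's/^from scipy.spatial/import functools\n_ci=functools.cache(env.camera_info)\nfrom scipy.spatial/; s/c=env.camera_info(cam)/c=_ci(cam)/' h.py; python3 fit.py
```

```text
t: 8.45
ee_pos: [458.8, 124.0, 230.6]
tool_rot: [-0.173, 0.985, -0.0, 0.0]
contact_force: [-0.0, 0.4, -0.6]
grip_width: 0.3
grasp_force: 0.0
scene [(array([267., 275.]), 0.9, np.int64(1111))]
[(array([276.6, 281. ]), 0.7)]
top [(array([259., 250.]), 0.8, np.int64(589))]
[(array([263.6, 263.2]), 0.66)]
['scene', 'top'] [364.1 307.1  22.2] 0.27263083451202264
['scene'] [365.1 306.3  22.5] 0.09323432343234328
['top'] [363.5 306.4  20.8] 0.1598837209302325
```

```bash
python3 - <<'E'
from h import *
print(env.tcp_to_grasp)
for z in(5,26,79,120): print(z,np.array(proj("scene",[364.6,311.2,z]))*4-[840,800])
t=[]
for c,p in(("scene",(365,306.3,22.5)),("top",(364,306.4,21.5))):
    im=cv2.imread(f"pics/f_{c}.png");m=sil(c,*p).astype(np.uint8)
    x0,y0=(230,225) if c=="scene" else (220,210)
    big=cv2.resize(im[y0:y0+90,x0:x0+90],(540,540),interpolation=cv2.INTER_CUBIC)[:, :400]
    cs,_=cv2.findContours(cv2.resize(m[y0:y0+90,x0:x0+90],(540,540),interpolation=cv2.INTER_NEAREST)[:,:400],0,2);cv2.drawContours(big,cs,-1,(0,255,0),1);t.append(big)
cv2.imwrite("pics/ov.png",np.hstack(t))
E
```

```text
-18.700000000000003
5 [271.35787367 336.93942981]
26 [270.37420943 303.63092445]
79 [267.78331455 215.90770673]
120 [265.66512191 144.19883341]
```

View pics/ov.png

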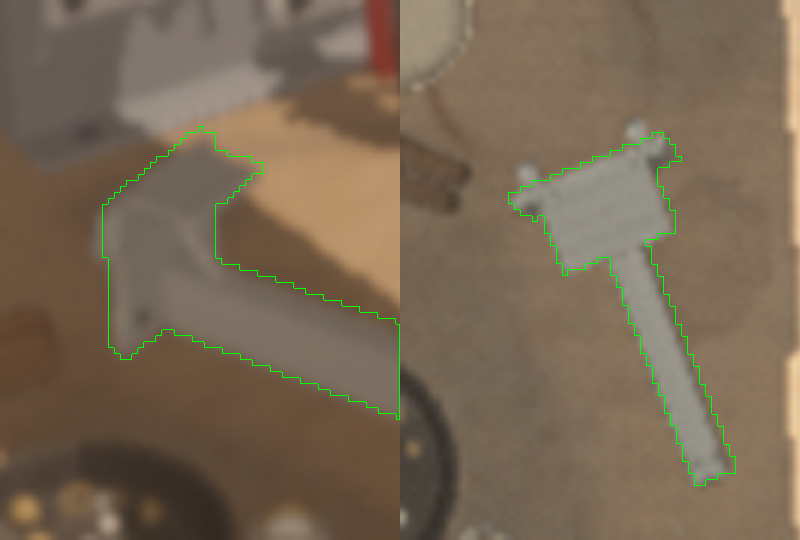

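The overlay fits the bracket upright at about (365,308,21°), just where the fingers closed. I'll check whether the measured TCP agrees with the fingertips seen in the pictures.

```bash
python3 - <<'E'
from h import *
T=np.array([365.1,310.5,167.9]);y=np.array([-.343,.94,0])
for z in(0,13): print(z,[np.round((np.array(proj("scene",T+s*42.5*y+[0,0,z]))-[180,140])*4) for s in(-1,1)])
s=env.observe()["ee_pos"];print(s,proj("scene",s),proj("top",s))
im=cv2.imread("pics/f_scene.png");u=np.int32(proj("scene",s));cv2.circle(im,u.tolist(),1,(0,255,0),-1)
x0,y0=u-[60,80];a=cv2.resize(im[y0:y0+120,x0:x0+120],(600,600),interpolation=cv2.INTER_CUBIC)
cv2.imwrite("pics/tip.png",a)
E
```

```text
0 [array([434., 263.]), array([329., 330.])]
13 [array([434., 239.]), array([328., 304.])]
[458.7268636  125.47267688 230.47522693] [np.float64(319.7647033241875), np.float64(151.61713038431793)] [np.float64(364.1664312884298), np.float64(206.72325696406978)]
```

View pics/tip.png

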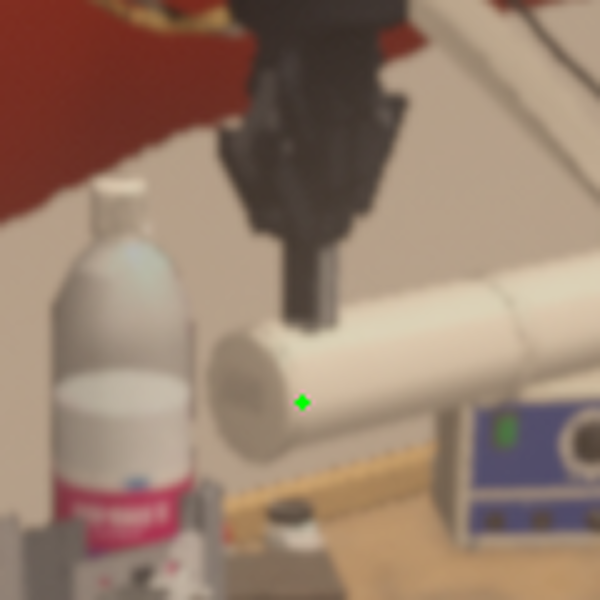

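The shut fingertips appear at px ≈(322,137), about 15 px above where the reported TCP projects (320,152). So the tips really are about 35–40 mm higher than reported, and the grip closed above the bar. I'll work out that offset.

```bash
python3 - <<'E'
from h import *
s=env.observe()["ee_pos"];u=np.array(proj("scene",s))
tip=np.int32(u)-[60,80]+np.array([310,328])/5
for dz in(30,35,40,45): print(dz,np.array(proj("scene",s+[0,0,dz]))-tip)
T=np.array([365.1,310.5,167.9]);y=np.array([-.343,.94,0])
for dz in(30,35,40,45): print(dz,[np.round((np.array(proj("scene",T+k*42.5*y+[0,0,13+dz]))-[180,140])*4)-o for k,o in((-1,(437,172)),(1,(315,237)))])
im=cv2.imread("pics/f_top.png");p=np.int32(proj("top",s));q=np.int32(proj("top",s+[0,0,38]));print(p,q)
cv2.circle(im,q.tolist(),1,(0,255,0),-1);cv2.imwrite("pics/tt.png",cv2.resize(im[p[1]-60:p[1]+60,p[0]-60:p[0]+60],(600,600),interpolation=cv2.INTER_CUBIC))
s=env.observe();print(s["q"],R.from_quat(s["tool_rot"]).as_matrix())
go(365,308.5,100,111)
E
```

```text
30 [-0.89071577  1.79662764]
35 [-0.83217955 -0.44819367]
40 [-0.77332024 -2.70510319]
45 [-0.71413513 -4.97420028]
30 [array([-4.,  9.]), array([10.,  6.])]
35 [array([-4.,  0.]), array([ 9., -4.])]
40 [array([ -4., -10.]), array([  9., -14.])]
45 [array([ -5., -20.]), array([  8., -25.])]
[364 206] [368 203]
[-9.21186079e-03 -2.65328217e-01 -1.94633692e-01  1.64142799e+00
  2.76273999e-04 -3.59012099e-01] [[-9.39441184e-01 -3.42710166e-01  6.53997273e-05]
 [-3.42710137e-01  9.39441156e-01  2.75683248e-04]
 [-1.55918647e-04  2.36575047e-04 -9.99999960e-01]]
pos [458.7 125.5 230.5] tiltz [ 0.  0. -1.] turn shares -0.14 shift shares [0.88 8.18 5.22] q6 -0.36 F [-0.   0.9 -0.5] w 0.0 t 8.75
```

View pics/tt.png

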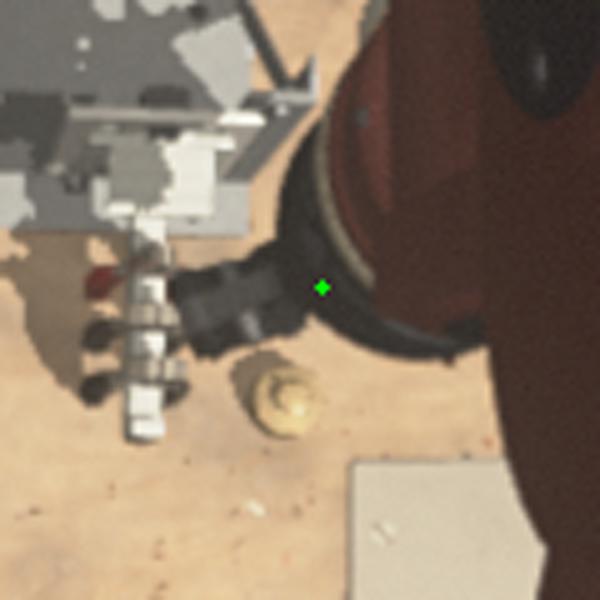

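```bash
python3 - <<'E'
from h import *
u=np.array(proj("scene",env.observe()["ee_pos"]));b=np.int32(u)-[60,80]
for q in((185,310),(215,310),(240,310),(290,300)):
    print(q,tri(b+np.array([310,328])/5,(304+q[0]/5,146+q[1]/5)))
print(proj("top",[458.7,125.5,0]))
o=env.camera_info("top");print(np.round(o["mtx"],1),o["k1"],np.round(np.array(o["world_from_camera"]),3))
E
```

```text
(185, 310) (array([441.44492129, 158.3080894 , 273.48662858]), np.float64(30.82587369979364))
(215, 310) (array([444.01284974, 151.27476364, 271.66007769]), np.float64(23.536755603338044))
(240, 310) (array([446.13299529, 145.41287879, 270.20635972]), np.float64(17.43429918685928))
(290, 300) (array([452.99805635, 132.70177473, 266.72432259]), np.float64(7.156146795483017))
[np.float64(345.4970736189055), np.float64(220.26757685206906)]
[[452.    0.  280.2]
 [  0.  452.  209.2]
 [  0.    0.    1. ]] -0.046380346287768257 [[-6.00000e-03 -9.92000e-01  1.23000e-01  3.62194e+02]
 [-1.00000e+00  7.00000e-03  6.00000e-03  2.61761e+02]
 [-7.00000e-03 -1.23000e-01 -9.92000e-01  9.83584e+02]
 [ 0.00000e+00  0.00000e+00  0.00000e+00  1.00000e+00]]
```

The gripper hangs straight and the offset is purely vertical: about +34 mm at both poses. I'll go back, narrow the opening, and feel for the bench.

```bash
python3 -m crank '[[0,0.11,1,0.3,-0.14],[0,0.11,1,0.3,0],[0,0.11,1,0.3,0],[0,0.11,1,0.3,0],[0,0.11,1,0.6,0],[0,0.11,1,1,0],[0,0.11,1,1,0],[-0.2,0.11,1,1,0],[-0.2,0,0.18,1,0],[-0.2,0,0,0,0]]' 60; python3 - <<'E'
from h import *
go(365,308.5,-25,111)
im=env.capture("scene");cv2.imwrite("pics/a.png",cv2.resize(im[150:310,190:350],(600,600),interpolation=cv2.INTER_CUBIC))
E
```

```text
t: 10.0
ee_pos: [363.8, 308.2, 83.8]
tool_rot: [-0.183, 0.983, -0.0, -0.002]
contact_force: [-1.1, -0.8, -0.5]
grip_width: 34.2
grasp_force: 0.0
pos [363.8 308.2  83.8] tiltz [-0.003 -0.001 -1.   ] turn shares 0.01 shift shares [-0.06 -0.01  4.35] q6 0.06 F [-1.1 -0.8 -0.5] w 34.2 t 10.0
```

View pics/a.png

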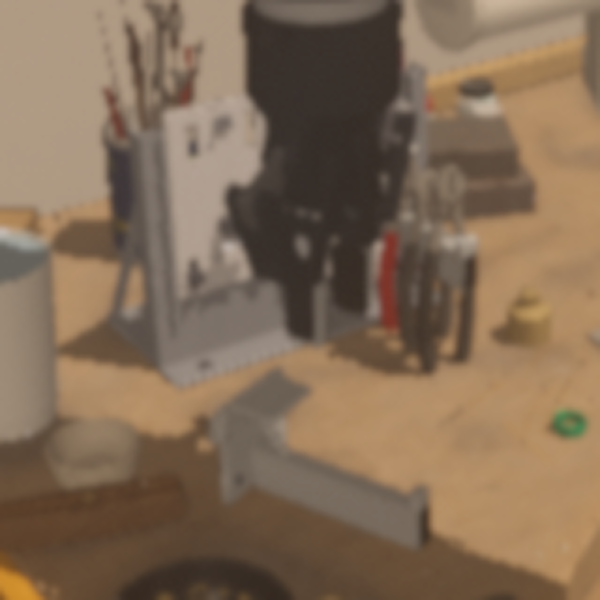

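The open fingers are above the bar, with the near tip at px ≈(271,239) and the bar below it at ≈(277,277). Descending in steps.

```bash
python3 -m crank '[[-0.2,-0.05,0,0.8,0],[-0.2,0,0,0.8,0],[-0.2,0,0,0.8,0],[-0.2,0,0,0.8,0],[-0.2,0,0,0.4,0],[-0.2,0,0,0,0]]'; python3 -m crank '[[-0.2,0,0,0.2,0],[-0.2,0,0,0,0]]';python3 -m crank '[[-0.2,0,0,0.15,0],[-0.2,0,0,0,0]]'
```

```text
t: 10.8
ee_pos: [367.1, 308.5, -4.2]
tool_rot: [-0.182, 0.983, 0.0, 0.0]
contact_force: [-0.1, 0.6, 0.6]
grip_width: 34.4
grasp_force: 0.0
t: 11.05
ee_pos: [367.1, 308.6, -9.3]
tool_rot: [-0.182, 0.983, 0.0, 0.0]
contact_force: [0.5, -0.3, 0.1]
grip_width: 34.3
grasp_force: 0.0
t: 11.3
ee_pos: [366.7, 308.4, -13.6]
tool_rot: [-0.182, 0.983, -0.0, -0.0]
contact_force: [0.0, -0.3, 0.2]
grip_width: 34.1
grasp_force: 0.0
```

```bash
python3 -m crank '[[-0.2,0,0,0.3,0],[-0.2,0,0,0,0]]'; python3 -m crank '[[-0.2,0,0,0.15,0],[-0.2,0,0,0,0]]'
```

```text
t: 11.55
ee_pos: [366.3, 308.2, -21.7]
tool_rot: [-0.182, 0.983, -0.0, -0.001]
contact_force: [-0.3, -0.4, 0.2]
grip_width: 34.4
grasp_force: 0.0
t: 11.8
ee_pos: [366.7, 308.4, -24.9]
tool_rot: [-0.182, 0.983, -0.0, -0.0]
contact_force: [0.0, -0.2, -0.7]
grip_width: 33.6
grasp_force: 0.0
```

```bash
python3 -m crank '[[-1,0,0,0,0],[-1,0,0,0,0],[-1,0,0,0,0],[-1,0,0,0,0]]' 60
```

```text
t: 12.3
ee_pos: [367.1, 308.6, -24.3]
tool_rot: [-0.182, 0.983, 0.0, 0.0]
contact_force: [-0.8, -0.7, 4.5]
grip_width: 11.5
grasp_force: 59.9
```

Gripped (11.5 mm, 60 N). Lift, then turn to the rack.

```bash
python3 -m crank '[[-1,0,0,-0.4,0],[-1,0,0,-1,0],[-1,0,0,-1,0],[-1,0,0,-1,0],[-1,0,0,-1,0],[-1,0,0,-0.6,0]]'; python3 -c "
from h import *
go(443.5,268.2,91,88)"
```

```text
t: 13.05
ee_pos: [367.2, 308.6, 101.8]
tool_rot: [-0.182, 0.983, 0.0, 0.001]
contact_force: [0.1, 0.1, -2.5]
grip_width: 11.5
grasp_force: 59.1
pos [367.2 308.6 101.8] tiltz [ 0.001  0.    -1.   ] turn shares 3.34 shift shares [-3.11 -1.51  0.43] q6 0.06 F [ 0.1  0.1 -2.5] w 11.5 t 13.05
```

Lifted (2.5 N). Now turn and go to the standoff, then look.

```bash
python3 -m crank '[[-1,0,0,0,0.84],[-1,0,0,0,0.84],[-1,0,0,0,0.83],[-1,0,0,0,0.83],[-1,-0.3,-0.5,0,0],[-1,-0.8,-0.5,0.1,0],[-1,-0.8,-0.5,0.1,0],[-1,-0.8,0,0.1,0],[-1,-0.41,0,0.1,0],[-1,0,0,0,0]]'; cat > look.py <<'E'
from h import *
import sys
np.set_printoptions(precision=1,suppress=True)
go(443.5,268.2,91,88)
I={c:env.capture(c) for c in("scene","top")}
for c in I: cv2.imwrite(f"pics/{sys.argv[1]}_{c}.png",I[c])
for n in("bracket_grip","bracket_foot","bracket_ledge","bay","slots"):
    D={c:env.pinpoint(c,n) for c in I}
    for c in D: print(n,c,[(np.round(d["at"],1),round(d["p"],2)) for d in D[c][:3]])
    if D["scene"] and D["top"]: print("  tri",tri(D["scene"][0]["at"],D["top"][0]["at"]))
E
python3 look.py st
```

```text
t: 14.3
ee_pos: [443.3, 267.8, 90.0]
tool_rot: [0.017, 1.0, -0.0, -0.001]
contact_force: [0.8, -0.9, -1.8]
grip_width: 11.5
grasp_force: 59.1
pos [443.3 267.8  90. ] tiltz [-0. -0. -1.] turn shares 0.0 shift shares [-0.  0. -0.] q6 0.33 F [ 0.8 -0.9 -1.8] w 11.5 t 14.3
bracket_grip scene [(array([271.2, 213. ]), 0.98)]
bracket_grip top []
bracket_foot scene [(array([263.2, 208.2]), 0.75)]
bracket_foot top []
bracket_ledge scene [(array([327.9, 240.7]), 0.63), (array([262.4, 186.4]), 0.58)]
bracket_ledge top []
bay scene [(array([249.8, 207. ]), 0.75)]
bay top []
slots scene [(array([245.1, 189.2]), 0.86)]
slots top []
```

```bash
python3 - <<'E'
from h import *
g=np.array([441.3,268,127.3]);ax=np.array([.999,-.035,0])
for n,p in dict(grip=g,foot=g+60*ax-[0,0,13],ledge=g+40*ax+[0,0,49],bay=[546.5,264.4,92],slots=[547,264,148]).items(): print(n,np.round(proj("scene",p),1))
im=cv2.imread("pics/st_scene.png");m=sil("scene",g[0],g[1],-2,g[2]).astype(np.uint8)
k=8;x0,y0=218,158;big=cv2.resize(im[y0:y0+75,x0:x0+90],None,fx=k,fy=k,interpolation=cv2.INTER_CUBIC)
cs,_=cv2.findContours(cv2.resize(m[y0:y0+75,x0:x0+90],None,fx=k,fy=k,interpolation=cv2.INTER_NEAREST),0,2);cv2.drawContours(big,cs,-1,(0,255,0),1)
cv2.imwrite("pics/st_c.png",big)
E
```

```text
grip [272.7 212.9]
foot [258.8 208.5]
ledge [262.2 185.8]
bay [249.7 210.3]
slots [248.4 188.5]
```

View pics/st_c.png

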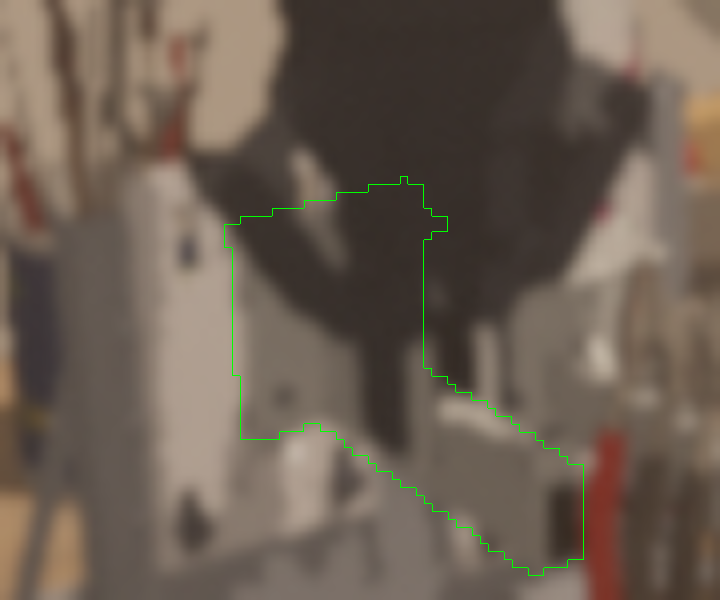

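The overlay fits the held bracket, so the 24 mm foot offset is confirmed. The left slot shows at px ≈(241.5,189.3) and the strip's top-left corner at ≈(235,178.6).

```bash
python3 - <<'E'
from h import *
n=np.array([.999,-.035,0])
for x in(545,547,549):
  p0=np.array([x,264.,0])
  for q in((241.5,189.3),(235,178.6)):
    o,d=ray("scene",q);print(x,np.round(o+d*((p0-o)@n/(d@n)),1))
go(443.5,268.2,91,88)
E
```

```text
545 [545.7 282.8 151.2]
545 [546.2 297.  180.5]
547 [547.6 281.8 150.2]
547 [548.1 296.  179.7]
549 [549.6 280.7 149.3]
549 [550.1 295.  178.8]
pos [443.2 268.4  90.5] tiltz [ 0.  0. -1.] turn shares 0.0 shift shares [-0.01 -0.01 -0.02] q6 0.33 F [ 0.1  0.5 -1.6] w 11.3 t 14.9
```

```bash
python3 -m crank '[[-1,0,0,0.2,0],[-1,-0.5,0,0,0],[-1,-0.4,0,0,0],[-1,-0.2,0,0,0],[-1,0,0,0,0]]' 80;  python3 -m crank '[[-1,-0.06,0,0,0],[-1,-0.06,0,0,0],[-1,-0.04,0,0,0],[-1,0,0,0,0]]';python3 -m crank '[[-1,-0.06,0,0,0],[-1,-0.06,0,0,0],[-1,0,0,0,0]]'
```

```text
t: 15.52
ee_pos: [471.2, 267.2, 85.3]
tool_rot: [0.018, 1.0, 0.0, -0.0]
contact_force: [-1.1, -0.0, -2.9]
grip_width: 11.0
grasp_force: 83.3
t: 16.02
ee_pos: [474.8, 267.2, 85.5]
tool_rot: [0.017, 1.0, 0.0, 0.0]
contact_force: [-0.1, 0.4, -2.3]
grip_width: 11.1
grasp_force: 83.3
t: 16.4
ee_pos: [477.9, 267.1, 85.4]
tool_rot: [0.018, 1.0, -0.0, -0.0]
contact_force: [-0.5, 0.3, -3.2]
grip_width: 10.9
grasp_force: 83.3
```

```bash
for i in 1 2 3; do python3 -m crank '[[-1,-0.06,0,0,0],[-1,-0.04,0,0,0],[-1,0,0,0,0]]' | grep -E "ee_pos|contact"; done
```

```text
ee_pos: [480.4, 266.9, 85.4]
contact_force: [0.4, -2.1, -2.4]
ee_pos: [483.0, 266.9, 85.5]
contact_force: [0.5, -2.3, -0.2]
ee_pos: [485.4, 266.8, 85.4]
contact_force: [-1.0, -1.9, -0.6]
```

```bash
for i in 1 2 3; do python3 -m crank '[[-1,-0.05,0,0,0],[-1,-0.03,0,0,0],[-1,0,0,0,0]]' | grep -E "ee_pos|contact"; done
```

```text
ee_pos: [487.3, 266.8, 85.3]
contact_force: [-0.2, -1.3, -2.5]
ee_pos: [487.9, 266.9, 85.1]
contact_force: [-6.9, -1.4, 0.3]
ee_pos: [487.9, 266.9, 84.4]
contact_force: [-14.1, -1.3, 0.9]
```

Contact at foot x ≈ 546, which agrees with the strip face, so the hooks are through. Ease back and lower, feeling.

```bash
python3 -m crank '[[-1,0.08,0,0,0],[-1,0.02,0,0,0],[-1,0,0,0,0]]' | grep -E "ee_pos|contact"; for i in 1 2 3; do python3 -m crank '[[-1,0,0,0.04,0],[-1,0,0,0.04,0],[-1,0,0,0,0]]' | grep -E "ee_pos|contact"; done
```

```text
ee_pos: [487.9, 266.8, 84.9]
contact_force: [-4.9, -0.7, -3.9]
ee_pos: [487.8, 266.9, 83.5]
contact_force: [-7.9, -1.3, 0.4]
ee_pos: [487.8, 266.9, 81.8]
contact_force: [-10.2, -1.8, 3.2]
ee_pos: [487.8, 267.0, 80.0]
contact_force: [-12.0, -2.1, 5.3]
```

```bash
python3 -m crank '[[-1,0.06,0,0,0],[-1,0,0,0,0]]' | grep -E "ee_pos|contact"; for i in 1 2 3; do python3 -m crank '[[-1,0,0,0.04,0],[-1,0,0,0.04,0],[-1,0,0,0,0]]' | grep -E "ee_pos|contact"; done
```

```text
ee_pos: [487.7, 266.8, 80.1]
contact_force: [-4.5, -2.1, 1.8]
ee_pos: [487.5, 266.8, 77.6]
contact_force: [-3.9, -1.7, 1.6]
ee_pos: [487.7, 266.9, 76.0]
contact_force: [-4.2, -2.4, 5.1]
ee_pos: [487.9, 267.1, 74.6]
contact_force: [-4.9, -1.9, 9.3]
```

```bash
python3 -m crank '[[-1,0.06,0,-0.04,0],[-1,0.06,0,0,0],[-1,0,0,0,0]]' | grep -E "ee_pos|contact"; 
```

```text
ee_pos: [487.5, 267.0, 75.6]
contact_force: [10.2, -1.2, 0.3]
```

Pulling back gives 10 N with no motion, so the lips are behind the strip. Let go and rise.

```bash
python3 -m crank '[[-1,-0.07,0,0,0],[-1,0,0,0,0],[-0.4,0,0,0,0],[0,0,0,0,0],[0,0,0,0,0]]'; python3 -m crank '[[0,0,0,-0.5,0],[0,0,0,-1,0],[0,0,0,-1,0],[0,0,0,-1,0],[-1,0.3,0,-1,0],[-1,0,0,-0.5,0],[-1,0,0,0,0],[-1,0,0,0,0]]' 60; sed -i 's/go(443.5.*/go(507,266,170,88)/' look.py; python3 look.py rel
```

```text
t: 22.52
ee_pos: [485.5, 266.9, 74.0]
tool_rot: [0.017, 1.0, 0.0, -0.0]
contact_force: [0.5, 0.1, -0.1]
grip_width: 42.7
grasp_force: 0.0
t: 23.52
ee_pos: [478.3, 267.0, 198.4]
tool_rot: [0.018, 1.0, -0.0, -0.001]
contact_force: [0.2, -0.7, 0.0]
grip_width: -0.0
grasp_force: 0.0
pos [478.3 267.  198.4] tiltz [-0. -0. -1.] turn shares -0.0 shift shares [-1.1  0.   1.1] q6 0.31 F [ 0.2 -0.7  0. ] w -0.0 t 23.52
bracket_grip scene [(array([264.8, 212.3]), 0.74)]
bracket_grip top [(array([213.3, 170.2]), 0.72)]
  tri (array([493.4, 336.4, 147.5]), np.float64(143.2638353582541))
bracket_foot scene [(array([251.3, 208. ]), 0.68), (array([255.2, 188.2]), 0.19)]
bracket_foot top []
bracket_ledge scene [(array([254.6, 185.2]), 0.81), (array([248. , 186.9]), 0.54)]
bracket_ledge top []
bay scene [(array([251.8, 207.8]), 0.83), (array([255.2, 184.5]), 0.49)]
bay top []
slots scene [(array([248.3, 188.4]), 0.91)]
slots top []
```

```bash
python3 -m crank '[[-1,-0.5,0,0,0],[-1,-0.7,0,0,0],[-1,-0.6,0,0,0],[-1,-0.09,0,0.4,0],[-1,0,0,0.8,0],[-1,0,0,0.8,0],[-1,0,0,0.3,0],[-1,0,0,0,0]]' 60 | grep -E "ee_pos|contact"; for i in 1 2; do python3 -m crank '[[-1,0,0,0.08,0],[-1,0,0,0.08,0],[-1,0,0,0,0]]' | grep -E "t:|ee_pos|contact"; done
```

```text
ee_pos: [525.2, 265.4, 141.3]
contact_force: [0.5, -0.3, -0.0]
t: 25.5
ee_pos: [525.9, 265.4, 138.1]
tool_rot: [0.017, 1.0, 0.0, 0.0]
contact_force: [0.0, 0.8, 0.3]
t: 25.88
ee_pos: [525.6, 265.4, 133.6]
tool_rot: [0.018, 1.0, -0.0, -0.0]
contact_force: [-0.5, 0.6, 1.1]
```

```bash
for i in 1 2 3 4 5; do python3 -m crank '[[-1,0,0,0.04,0],[-1,0,0,0.04,0],[-1,0,0,0,0]]' | grep -E "ee_pos|contact"; done
```

```text
ee_pos: [525.7, 265.4, 131.8]
contact_force: [1.5, 0.6, 0.4]
ee_pos: [525.7, 265.4, 129.8]
contact_force: [-0.1, 0.4, -0.0]
ee_pos: [525.9, 265.5, 128.3]
contact_force: [-1.5, 0.1, 3.7]
ee_pos: [526.1, 265.6, 127.2]
contact_force: [-2.6, -0.4, 9.6]
ee_pos: [526.2, 265.6, 126.9]
contact_force: [-7.9, -3.1, 21.6]
```

```bash
python3 -m crank '[[-1,0,0,-0.2,0],[-1,0.08,0,0,0],[-1,0,0,0,0]]' | grep -E "ee_pos|contact"; for i in 1 2 3; do python3 -m crank '[[-1,0,0,0.04,0],[-1,0,0,0,0]]' | grep -E "ee_pos|contact"; done
```

```text
ee_pos: [523.4, 265.5, 128.3]
contact_force: [-0.5, 0.8, 1.8]
ee_pos: [523.6, 265.5, 128.1]
contact_force: [-2.1, -0.3, 4.7]
ee_pos: [523.7, 265.5, 127.5]
contact_force: [-3.4, -0.9, 7.5]
ee_pos: [523.8, 265.5, 127.2]
contact_force: [-5.1, -2.2, 12.2]
```

```bash
python3 -m crank '[[-1,0.03,0.01,0,0],[-1,0,0,0,0]]' | grep -E "ee_pos|contact"; for i in 1 2; do python3 -m crank '[[-1,0.015,0.005,0.03,0],[-1,0,0,0,0]]' | grep -E "ee_pos|contact"; done
```

```text
ee_pos: [523.5, 265.6, 127.1]
contact_force: [-2.9, -1.1, 10.9]
ee_pos: [523.5, 265.6, 127.0]
contact_force: [-3.4, -3.8, 13.4]
ee_pos: [523.5, 265.7, 126.9]
contact_force: [-3.2, -4.3, 17.4]
```

```bash
python3 -m crank '[[-1,0,0,-0.24,0],[-1,0,0,0,0],[-1,0,0,0,0]]' | grep -E "ee_pos|contact"; for i in 1 2 3 4 5; do python3 -m crank '[[-1,0.01,0,0.03,0],[-1,0,0,0,0]]' | grep -E "ee_pos|contact"; done
```

```text
ee_pos: [521.9, 266.0, 129.7]
contact_force: [0.2, -0.2, -0.1]
ee_pos: [521.8, 266.1, 129.2]
contact_force: [0.1, -0.1, 0.1]
ee_pos: [521.7, 266.1, 128.8]
contact_force: [0.0, 0.7, -0.2]
ee_pos: [521.6, 266.1, 128.3]
contact_force: [-0.0, -0.0, 1.3]
ee_pos: [521.6, 266.1, 128.1]
contact_force: [0.3, -0.5, 4.9]
ee_pos: [521.6, 266.1, 127.8]
contact_force: [-0.2, -1.2, 7.6]
```

The free height is now 1.4 mm above the stiff bottom, which suggests it has already locked. I'll check by gripping the bar lightly and trying to lift.

```bash
python3 -m crank '[[-1,0,0,-1,0],[-1,0,0,-1,0],[-1,0.3,0,-0.8,0],[0,0.7,0,0,0],[0,0.44,0,0,0],[0,0,0,0,0],[0,0,0,1,0],[0,0,0,1,0],[0,0,0,1,0],[0,0,0,1,0],[0,0,0,0.7,0],[0,0,0,0,0]]' 20; python3 -m crank '[[-1,0,0,0,0],[-1,0,0,0,0],[-1,0,0,0,0]]' 20
```

```text
t: 32.75
ee_pos: [484.1, 267.0, 77.7]
tool_rot: [0.018, 1.0, -0.0, -0.001]
contact_force: [0.1, -0.2, 0.7]
grip_width: 42.8
grasp_force: 0.0
t: 33.12
ee_pos: [485.8, 267.4, 80.3]
tool_rot: [0.018, 1.0, 0.0, 0.001]
contact_force: [-0.1, -1.4, 4.1]
grip_width: 12.1
grasp_force: 23.9
```

```bash
for i in 1 2 3; do python3 -m crank '[[-1,0,0,-0.04,0],[-1,0,0,0,0]]' | grep -E "ee_pos|contact"; done
```

```text
ee_pos: [485.7, 267.3, 80.5]
contact_force: [3.6, -1.0, 1.1]
ee_pos: [485.4, 267.3, 81.1]
contact_force: [5.9, -1.2, -2.1]
ee_pos: [485.2, 267.2, 81.7]
contact_force: [5.5, -1.3, -3.9]
```

```bash
for i in 1 2 3; do python3 -m crank '[[-1,0,0,-0.04,0],[-1,0,0,0,0]]' | grep -E "ee_pos|contact"; done
```

```text
ee_pos: [485.0, 267.2, 82.5]
contact_force: [5.2, -1.5, -5.1]
ee_pos: [484.7, 267.2, 83.4]
contact_force: [4.3, -1.2, -5.5]
ee_pos: [484.4, 267.2, 84.7]
contact_force: [1.6, -1.6, -7.2]
```

```bash
python3 -m crank '[[-1,0,0,0,0],[0,0,0,0,0],[0,0,0,0,0],[0,0,0,-1,0],[0,0,0,-1,0],[-1,0,0,-1,0],[-1,0,0,-0.8,0],[-1,-0.3,0,0,0],[-1,-0.7,0,0,0],[-1,-0.48,0,0,0],[-1,0,0,0,0]]' 60; python3 look.py up
```

```text
t: 36.0
ee_pos: [522.3, 265.8, 179.2]
tool_rot: [0.018, 1.0, -0.0, -0.001]
contact_force: [-0.7, 0.3, -0.6]
grip_width: -0.4
grasp_force: 0.0
pos [522.3 265.8 179.2] tiltz [-0. -0. -1.] turn shares -0.01 shift shares [ 0.6 -0.   0.4] q6 0.28 F [-0.7  0.3 -0.6] w -0.4 t 36.0
bracket_grip scene [(array([262. , 209.8]), 0.91)]
bracket_grip top []
bracket_foot scene [(array([249.4, 206.3]), 0.55)]
bracket_foot top []
bracket_ledge scene [(array([218.4, 276.9]), 0.64)]
bracket_ledge top []
bay scene [(array([248.8, 209.7]), 0.69)]
bay top []
slots scene [(array([246. , 185.4]), 0.56), (array([251.8, 183.2]), 0.49)]
slots top []
```

```bash
python3 -m crank '[[-1,-0.05,0,0.6,0],[-1,0,0,0.8,0],[-1,0,0,0.3,0],[-1,0,0,0,0]]' | grep -E "ee_pos|contact"; for i in 1 2 3 4 5 6; do python3 -m crank '[[-1,0,0,0.04,0],[-1,0,0,0,0]]' | grep -E "ee_pos|contact"; done
```

```text
ee_pos: [522.5, 265.8, 136.4]
contact_force: [0.8, 0.5, 1.0]
ee_pos: [523.6, 266.1, 137.3]
contact_force: [0.1, 0.9, 0.3]
ee_pos: [523.3, 266.0, 135.8]
contact_force: [-0.5, 0.1, -0.8]
ee_pos: [523.2, 266.0, 134.6]
contact_force: [0.3, 0.1, -0.0]
ee_pos: [523.2, 266.0, 133.5]
contact_force: [0.7, 0.0, -0.2]
ee_pos: [523.2, 266.0, 132.6]
contact_force: [0.1, -0.1, 0.7]
ee_pos: [523.2, 266.0, 131.6]
contact_force: [0.4, -0.8, -0.1]
```

```bash
for i in 1 2 3 4 5; do python3 -m crank '[[-1,0.005,0,0.03,0],[-1,0,0,0,0]]' | grep -E "ee_pos|contact"; done
```

```text
ee_pos: [523.1, 266.0, 130.8]
contact_force: [0.0, -0.3, 0.3]
ee_pos: [523.0, 266.0, 130.1]
contact_force: [0.7, 0.5, -0.1]
ee_pos: [522.9, 266.0, 129.4]
contact_force: [0.1, -0.1, -0.5]
ee_pos: [522.7, 266.1, 128.9]
contact_force: [-1.2, -0.7, 2.5]
ee_pos: [522.6, 266.1, 128.3]
contact_force: [-3.1, -0.0, 5.5]
```

```bash
for i in 1 2 3; do python3 -m crank '[[-1,0.02,0.0,0.02,0],[-1,0,0,0,0]]' | grep -E "ee_pos|contact"; done
```

```text
ee_pos: [522.3, 266.2, 128.0]
contact_force: [-2.6, -0.1, 5.5]
ee_pos: [522.1, 266.2, 127.8]
contact_force: [-1.3, -0.0, 7.1]
ee_pos: [522.0, 266.2, 127.6]
contact_force: [-1.1, -1.3, 7.3]
```

```bash
for i in 1 2 ; do python3 -m crank '[[-1,0.015,0.0,0.02,0],[-1,0,0,0,0],[-1,0,0,0,0]]' | grep -E "ee_pos|contact"; done
```

```text
ee_pos: [522.0, 266.2, 127.4]
contact_force: [0.1, -0.5, 9.1]
ee_pos: [522.0, 266.2, 127.3]
contact_force: [-0.7, -1.8, 10.4]
```

```bash
python3 -m crank '[[-1,0.015,0.01,0.05,0],[-1,0.01,0,0.04,0],[-1,0,0,0,0]]' | grep -E "t:|ee_pos|contact"; python3 -m crank '[[-1,0,0,-1,0],[-1,0,0,-1,0],[-1,0.3,0,-0.8,0],[0,0.7,0,0,0],[0,0.44,0,0,0],[0,0,0,1,0],[0,0,0,1,0],[0,0,0,1,0],[0,0,0,1,0],[0,0,0,0.8,0],[0,0,0,0,0]]' 60 | grep -E "t:|ee_pos|contact";  python3 -m crank '[[-1,0,0,0,0],[-1,0,0,0,0],[-1,0,0,0,0]]' 60
```

```text
t: 41.72
ee_pos: [522.1, 266.2, 126.8]
tool_rot: [0.018, 1.0, 0.0, 0.003]
contact_force: [-1.6, -3.7, 20.5]
t: 43.1
ee_pos: [482.4, 267.3, 71.4]
tool_rot: [0.017, 1.0, -0.0, -0.001]
contact_force: [-0.2, 0.5, -0.2]
t: 43.48
ee_pos: [484.6, 267.5, 74.4]
tool_rot: [0.018, 1.0, -0.0, 0.001]
contact_force: [-1.1, -2.7, 6.3]
grip_width: 11.7
grasp_force: 60.6
```

```bash
for i in 1 2 3 4; do python3 -m crank '[[-1,0,0,-0.03,0],[-1,0,0,0,0]]' | grep -E "ee_pos|contact"; done
```

```text
ee_pos: [484.5, 267.5, 74.4]
contact_force: [2.1, -3.2, 4.5]
ee_pos: [484.4, 267.5, 74.7]
contact_force: [4.5, -3.3, 0.9]
ee_pos: [484.2, 267.5, 75.0]
contact_force: [5.7, -3.1, -2.0]
ee_pos: [484.0, 267.4, 75.4]
contact_force: [5.5, -2.9, -3.5]
```

```bash
for i in 1 2 3 4; do python3 -m crank '[[-1,0,0,-0.03,0],[-1,0,0,0,0]]' | grep -E "ee_pos|contact"; done
```

```text
ee_pos: [483.9, 267.4, 75.7]
contact_force: [7.5, -2.5, -7.2]
ee_pos: [483.7, 267.4, 76.1]
contact_force: [8.2, -1.8, -8.7]
ee_pos: [483.6, 267.3, 76.7]
contact_force: [8.0, -2.3, -9.8]
ee_pos: [483.4, 267.3, 77.3]
contact_force: [7.4, -2.9, -9.4]
```

```bash
for i in 1 2 3 ; do python3 -m crank '[[-1,0,0,-0.06,0],[-1,0,0,0,0]]' | grep -E "t:|ee_pos|contact"; done
```

```text
t: 45.72
ee_pos: [483.1, 267.2, 78.7]
tool_rot: [0.018, 1.0, -0.0, -0.001]
contact_force: [8.2, -2.3, -11.1]
t: 45.98
ee_pos: [482.9, 267.3, 80.0]
tool_rot: [0.018, 1.0, -0.0, -0.001]
contact_force: [7.2, -1.3, -11.5]
t: 46.22
ee_pos: [482.6, 267.3, 81.4]
tool_rot: [0.018, 1.0, -0.0, -0.002]
contact_force: [5.0, -1.0, -10.0]
```

```bash
cat > mt.py <<'E'
from h import *
import sys
im=env.capture("scene");cv2.imwrite(f"pics/{sys.argv[1]}_scene.png",im)
p=np.int32(proj("scene",[486-55,268.5,112]));print(p,np.array(proj("scene",[431,268.5,119]))-proj("scene",[431,268.5,112]))
for ref in sys.argv[2:]:
    a=cv2.imread(f"pics/{ref}_scene.png");k=6
    for (w,h) in((7,9),(9,11)):
        t=cv2.resize(a[p[1]-h:p[1]+h,p[0]-5:p[0]+w],None,fx=k,fy=k,interpolation=cv2.INTER_CUBIC)
        s=cv2.resize(im[p[1]-h-7:p[1]+h+7,p[0]-12:p[0]+w+7],None,fx=k,fy=k,interpolation=cv2.INTER_CUBIC)
        r=cv2.matchTemplate(s,t,cv2.TM_CCOEFF_NORMED);_,v,_,l=cv2.minMaxLoc(r);print(ref,"dx,dy px",(l[0]/k-7,l[1]/k-7),round(v,3))
E
python3 mt.py lift rel up
```

```text
[275 221] [-0.08863164 -2.92303061]
rel dx,dy px (-0.833333333333333, -4.833333333333334) 0.808
rel dx,dy px (-0.833333333333333, -4.666666666666666) 0.764
up dx,dy px (-0.16666666666666696, -2.5) 0.885
up dx,dy px (-0.16666666666666696, -2.333333333333333) 0.856
```

```bash
cat > mp.py <<'E'
from h import *
import sys
a0=np.array(proj("scene",[545,292,108]));print(a0,"rise7:",np.array(proj("scene",[545,292,115]))-a0,"tilt:",np.array(proj("scene",[540.5,292,108]))-a0)
im=cv2.imread(f"pics/{sys.argv[1]}_scene.png");p=np.int32(a0);k=6
for ref in sys.argv[2:]:
    a=cv2.imread(f"pics/{ref}_scene.png")
    for h in(7,9):
        t=cv2.resize(a[p[1]-h:p[1]+h,p[0]-4:p[0]+6],None,fx=k,fy=k,interpolation=cv2.INTER_CUBIC)
        s=cv2.resize(im[p[1]-h-6:p[1]+h+6,p[0]-10:p[0]+12],None,fx=k,fy=k,interpolation=cv2.INTER_CUBIC)
        r=cv2.matchTemplate(s,t,cv2.TM_CCOEFF_NORMED);_,v,_,l=cv2.minMaxLoc(r);print(ref,"dx,dy",np.round((l[0]/k-6,l[1]/k-6),2),round(v,3))
E
python3 mp.py lift rel up; python3 mp.py up rel
```

```text
[239.4439056  207.48885216] rise7: [-0.20875838 -2.72962128] tilt: [0.96225771 0.65987568]
rel dx,dy [0.17 0.  ] 0.979
rel dx,dy [0.17 0.  ] 0.982
up dx,dy [0.67 0.17] 0.828
up dx,dy [0.67 0.  ] 0.814
[239.4439056  207.48885216] rise7: [-0.20875838 -2.72962128] tilt: [0.96225771 0.65987568]
rel dx,dy [-0.83 -0.17] 0.834
rel dx,dy [-0.67  0.17] 0.825
```

The bar end rose about 11 mm while the grip rose about 6.5 mm and the plate did not rise. So the bracket only pivots at the plate and its top edge is held. Lower it back, release, and make one last modest press to settle it.

```bash
python3 -m crank '[[-1,0,0,0.1,0],[-1,0,0,0.1,0],[-1,0,0,0.1,0],[-1,0,0,0,0]]' | grep -E "ee_pos|contact"; python3 -m crank '[[0,0,0,0,0],[0,0,0,0,0],[0,0,0,-1,0],[0,0,0,-1,0],[0,0,0,-1,0],[-1,0,0,-1,0],[-1,-0.4,0,0,0],[-1,-0.7,0,0,0],[-1,-0.5,0,0.4,0],[-1,0,0,0.7,0],[-1,0,0,0,0]]' | grep -E "t:|ee_pos|contact"
```

```text
ee_pos: [484.4, 267.7, 77.5]
contact_force: [-2.7, -5.0, 6.6]
t: 48.15
ee_pos: [521.9, 265.9, 145.5]
tool_rot: [0.017, 1.0, -0.001, -0.002]
contact_force: [0.2, -0.2, 0.5]
```

```bash
python3 mt.py dn rel lift up; python3 -c "
from h import *
go(523,266,132,88)"
```

```text
[275 221] [-0.08863164 -2.92303061]
rel dx,dy px (-0.666666666666667, -1.5) 0.876
rel dx,dy px (-0.5, -1.333333333333333) 0.862
lift dx,dy px (-0.16666666666666696, 2.5) 0.843
lift dx,dy px (-0.16666666666666696, 2.333333333333334) 0.85
up dx,dy px (-0.33333333333333304, 0.16666666666666696) 0.985
up dx,dy px (-0.16666666666666696, 0.16666666666666696) 0.974
pos [522.4 266.1 147. ] tiltz [-0.003 -0.001 -1.   ] turn shares 0.0 shift shares [-0.03 -0.    0.6 ] q6 0.28 F [ 0.   0.4 -0.2] w -0.1 t 48.2
```

```bash
python3 -m crank '[[-1,-0.04,0,0.3,0],[-1,0,0,0.2,0],[-1,0,0,0.12,0],[-1,0,0,0,0]]' | grep -E "ee_pos|contact"; for i in 1 2 3 4; do python3 -m crank '[[-1,0.01,0,0.04,0],[-1,0,0,0,0]]' | grep -E "ee_pos|contact"; done
```

```text
ee_pos: [524.6, 266.2, 133.0]
contact_force: [-0.7, -0.5, 0.0]
ee_pos: [524.5, 266.3, 132.2]
contact_force: [-0.7, -0.7, -1.1]
ee_pos: [524.2, 266.2, 131.1]
contact_force: [-0.7, 0.2, 0.9]
ee_pos: [523.9, 266.2, 130.1]
contact_force: [0.8, -0.9, -0.4]
ee_pos: [523.7, 266.3, 129.1]
contact_force: [0.8, -0.6, 0.6]
```

```bash
for i in 1 2 3 4 5; do python3 -m crank '[[-1,0.01,0,0.03,0],[-1,0,0,0,0]]' | grep -E "ee_pos|contact"; done
```

```text
ee_pos: [523.4, 266.4, 128.7]
contact_force: [-3.2, 0.4, 3.5]
ee_pos: [523.3, 266.4, 128.2]
contact_force: [-2.3, 0.6, 5.5]
ee_pos: [523.2, 266.4, 127.7]
contact_force: [-2.3, 0.2, 6.7]
ee_pos: [523.1, 266.4, 127.2]
contact_force: [-3.0, -0.0, 8.2]
ee_pos: [523.1, 266.5, 127.1]
contact_force: [-3.2, -0.2, 11.8]
```

```bash
python3 -m crank '[[-1,0.01,0,0.04,0],[-1,0,0,0,0]]' | grep -E "ee_pos|contact"; python3 -m crank '[[-1,0,0,-0.24,0],[-1,0,0,0,0]]' | grep -E "ee_pos|contact"; for i in 1 2 3 4; do python3 -m crank '[[-1,0,0,0.03,0],[-1,0,0,0,0]]' | grep -E "t:|ee_pos|contact"; done
```

```text
ee_pos: [523.1, 266.5, 127.0]
contact_force: [-5.5, -1.1, 16.5]
ee_pos: [522.6, 266.3, 130.6]
contact_force: [-0.0, -0.0, -0.3]
t: 51.7
ee_pos: [522.0, 266.2, 129.0]
tool_rot: [0.018, 1.0, -0.0, -0.0]
contact_force: [0.1, 0.0, -0.9]
t: 51.95
ee_pos: [522.2, 266.2, 128.7]
tool_rot: [0.018, 1.0, -0.0, -0.0]
contact_force: [-0.6, -0.2, 0.1]
t: 52.2
ee_pos: [522.3, 266.3, 128.3]
tool_rot: [0.018, 1.0, 0.0, 0.0]
contact_force: [0.5, -1.1, 1.0]
t: 52.45
ee_pos: [522.5, 266.4, 128.1]
tool_rot: [0.017, 1.0, 0.0, 0.0]
contact_force: [-2.4, -0.7, 5.5]
```

Rest height repeats at about 1.3 mm above the hard stop, with an immediate preload, which is what a locked bracket on the sprung pin should give. Retract and hand in.

```bash
python3 -m crank '[[-1,0,0,-0.5,0],[-1,0,0,-1,0],[-1,0,0,-1,0],[-1,0.5,0,-1,0],[-1,0.5,0,0,0],[-1,0,0,0,0]]'; python3 mt.py fin rel; python3 -c "
from cell import env
print(env.close_job())"
```

```text
t: 53.2
ee_pos: [496.6, 267.3, 214.6]
tool_rot: [0.017, 1.0, 0.0, -0.0]
contact_force: [1.2, 0.1, 0.0]
grip_width: 0.0
grasp_force: 0.0
[275 221] [-0.08863164 -2.92303061]
rel dx,dy px (-0.16666666666666696, 0.33333333333333304) 0.994
rel dx,dy px (-0.16666666666666696, 0.33333333333333304) 0.993
the job is handed in; nothing more can be done
None
```

The bracket is hung in the free bay and, judging by feel, locked: it rests about 1.3 mm above a hard stop. I never saw the catch or seat pin directly. It was let go and handed in at about 53 s, with presses peaking near 22 N and an extra lift by the bar (up to about 11 N) to test the lock.

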